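# Post an offcut through the slot of a scrap chute

## Robot

A 6-joint arm with a two-finger parallel gripper is mounted at the origin on a cart in front of the work surface, level with it; the furniture and walls round the work are solid. World frame = base frame: x ahead of the robot, y to its left, z up, the work surface at z = 0. Lengths are in mm, angles in rad, forces in N, time in s.
With the tool pointing down it reaches from about 300 to 775 mm from the base axis. Payload 14.6 kg.
Tool frame: the origin (TCP) lies between the finger pads; the fingertips stand 8 mm ahead of it and the grasp point (between the pads) lies 11 mm behind it; x points along the fingers, y is the direction in which the jaws open and shut, and the axes are right-handed (so a half turn about x gives the same grasp; the last joint's range is limited). The gripper opens to 94 mm and grips with 3 to 60 N. Pads are 16 mm wide; open, the fingers measure 119 mm over their backs; the gripper's body (75 mm by 177 mm) begins 78 mm behind the grasp point.
Start: joints at [-1.195, 0.3, 1.521, -0, 1.321, -0.067], TCP at [235.651, -496.948, 181.546] pointing down, gripper open.
Joint ranges: [-3.03, 3.03], [-0.79, 2.21], [0.23, 2.52], [-1.04, 4.18], [0, 3.07], [-2.55, 2.55]. Speed limits (rad/s): [2.22, 2.22, 2.57, 3.14, 3.14, 3.14].

## Interface

Orientations are given as [roll, pitch, yaw] about the fixed x, y, z axes, in that order (R = Rz(yaw) Ry(pitch) Rx(roll)).
In Python, from cell import telemetry, camera, calibration, order gives the robot as it stands.
- The arm moves only by the shell command python3 -m handwheel 'ROWS' [FORCE]. ROWS is JSON, a list of rows, each a list of 7 numbers: the turn, a rotation vector about the tool's x, y, z as a fraction of full scale, then the shift along the tool's x, y, z as a fraction of full scale, then the opening, from 0 (shut) to 1 (fully open). A call has 1 to 12 rows; each row is the pose to reach, as a shift and turn from the pose measured when the call began, along the tool's axes at that moment, turning the shorter way round; what a row does not reach only later rows make up. Full scale, the value 1, is 300 mm for a shift and pi rad for a turn. A row lasts 1/8 s, in which the tool goes at most 62.5 mm and 10.7 degrees, less where a joint would pass 70% of its speed; a pose out of reach is approached as far as the arm can. A call with a number of a shift or a turn outside -1 to 1 is refused whole. A call with a gripper value outside its range is refused whole. The fingers move at their own pace and stop on an object; FORCE is the grip in N (left out, the last holds). Time passes only in rows, so rows that repeat a pose let the fingers close. It gives the time, the measured TCP pose, the force and the opening at its end, in the units of the state.
- telemetry.read_state(): the state, without advancing time (a new reading comes with each control period).
- camera(name): name is "scene" or "top" or "wrist"; returns the picture (400x640x3 uint8, red, green, blue); there is no depth.
- calibration(name): a dict with "fov_y" (degrees; the focal length in pixels is half the picture's height over the tangent of half this angle, whatever the lens; pixels are square), "cx", "cy" (the principal point, pixels), "position" and "attitude" of the camera in the world. Camera axes: x right, y down, z forward; pixel columns grow to the right and rows downward; lengths in mm; the calibration is good to about 2 mm. A picture is of the moment at which its call begins: read the wrist's pose just before it. calibration takes no time and is no camera call; for the wrist camera it gives the pose at the moment of the call.
- order.sign_off(): hands the job in, once; it reports no verdict.
The state is a dict: "clock": time; "joints": joint angles; "qd": joint speeds; "effort": joint torques, N m; "eef_pos": TCP position; "eef_rot": TCP orientation; "wrist_force": force on the tool from outside, world axes, zero at the start; "moment": the same for the moment, N m; "finger_gap": finger opening in mm.
Only numpy, scipy, OpenCV 4.12 (cv2) and the standard library are available. Lean on these libraries where they do the work, as an engineer would, in place of code of your own. Each camera call takes 0.05 s, during which the arm holds its last target.

## Task

Push the aluminium offcut to the left along the raised deck until it seats against the sprung buffer and visibly presses it in, ease off, then push it away from you through the slot at the back edge of the deck so that it drops down the chute into the tray behind and stays there. Only push it: do not pinch it or lift it off the deck, never press it harder than 15 N, and leave the two rubber bungs and the glass bottle where they are.

Things in the scene. Friction and masses are not known exactly. Their poses are not given: they have to be found in the camera images.
- offcut: Plain aluminium block, a sawn bar offcut, 32 x 48 x 24 mm (its own x, y, z), about 0.1 kg, standing on the deck right of the slot. Origin: centre of the underside, z up. It starts with its 48 mm side roughly along the deck (within 0.12 rad of the station's y axis).
- station: Fixed bench station with a grey raised deck, turned up to 0.2 rad about vertical. Frame: x away from the robot, y to the left along the deck, z up, origin at worktop height. Flat deck top 110 mm above the origin, x = -70 to +50 mm, y = -180 to +150 mm. On the deck's far edge stands a steel carriage: fence with a slot, stop with a sprung buffer, hooded chute (see brink, buffer).
- brink (a point): Middle of the deck's far edge: sharp drop; axes as the station. The fence on it is 6 mm thick (beyond the edge), 34 mm high, with one slot 53 mm wide, 34 mm high under a lintel that reaches 44 mm above the deck; behind it a hooded steep ramp leads to the tray. The slot spans from 2 mm left to 51 mm right of the relaxed buffer's face, so a block resting on that face is in line with it.
- tray (a point): Centre of the floor of the long open steel tray behind and below the deck, 121 mm (x) by 322 mm (y), floor 6 mm above the worktop, walls 40 mm high. The ramp under the hood ends in it.
- buffer (a joint): How far the rubber-faced buffer is pressed in to the left, m: 0 relaxed, 0.006 hard end; 4 N per mm, damped. It faces right on a stop left of the slot; face x = -10 to 48 mm of the station, 2 to 26 mm above the deck; stop 62 mm deep, 39 mm high. The carriage is clamped anywhere: relaxed face at station y = 60 to 120 mm, not reported, to be seen or felt. Seated: over 1.5 mm.
- deck_bung: Bystander: tapered red rubber bung, 32 mm wide, 26 mm high, standing on the deck at its front edge, before the middle. Origin: centre of the underside.
- small_bung: Bystander: tapered red rubber bung, 25 mm wide, 21 mm high, on the worktop right of the station. Origin: centre of the underside.
- glass_bottle: Bystander: small clear glass bottle, 58 mm wide, 103 mm high, on the worktop left of the station. Origin: centre of the underside.

How it is judged:
By the outcome, as a careful person would: the job done as asked, in the order asked, and still so for the second after the job is handed in, with the robot touching nothing.
It also fails if it takes over 58 s, if anything falls off the work surface, if the arm or the gripper's body presses on something with over 40 N, if the wrist force passes 120 N, or if a joint passes its speed limit or range.

## Working session

There is one attempt and no reset: what is moved stays moved. The work goes in short steps, Python scripts to look and compute and a shell command to move; the robot and the scene stay as the last step left them, time stands still between calls to the robot, and variables do not carry over. Pictures are saved under pics/ and viewed, and the job is handed in when it is done.

```bash
mkdir -p pics; ls; python3 - <<'E'
from cell import telemetry, camera, calibration
import cv2
print(telemetry.read_state())
for n in ["scene","top","wrist"]:
    print(n,calibration(n))
    cv2.imwrite(f"pics/{n}0.png",camera(n)[:,:,::-1])
E
```

```text
pics
{'clock': 0.0, 'joints': array([-1.19459499e+00,  3.00481016e-01,  1.52157763e+00, -1.55999312e-05,
        1.32068180e+00, -6.65963091e-02]), 'qd': array([ 7.64615905e-04,  6.62106824e-04, -1.28687217e-04,  7.08290153e-04,
        6.06577784e-04,  4.82237296e-05]), 'effort': array([-2.04918324e-03, -5.31813920e+01, -3.52737737e+01,  7.07885530e-02,
        2.43569026e-02, -6.42584610e-05]), 'eef_pos': array([ 235.54827939, -496.69305221,  180.98236189]), 'eef_rot': array([-1.62422898,  1.56964843,  1.96016519]), 'wrist_force': array([ 0.37194578, -0.46403753, -0.30327298]), 'moment': array([ 0.07297036, -0.00742766,  0.01860543]), 'finger_gap': 94.13381193652869}
scene {'fov_y': 44.99619197472796, 'cx': 320.48879209522966, 'cy': 197.8660707148413, 'position': array([ 604.80988012, -860.36787441,  777.69672216]), 'attitude': array([-2.15829926,  0.02048211,  0.01082608])}
top {'fov_y': 54.91960491971221, 'cx': 318.6246936985223, 'cy': 197.4800830612433, 'position': array([ 501.58004337,  194.10874422, 1144.44895982]), 'attitude': array([-3.09356829, -0.01791776, -1.58952593])}
wrist {'fov_y': 71.69581265046997, 'cx': 324.64869076704093, 'cy': 201.20073633251548, 'position': array([ 295.8957111 , -469.14036364,  383.61637669]), 'attitude': array([ 2.90742705e+00,  5.47283691e-04, -1.12751851e+00])}
```

View pics/scene0.png

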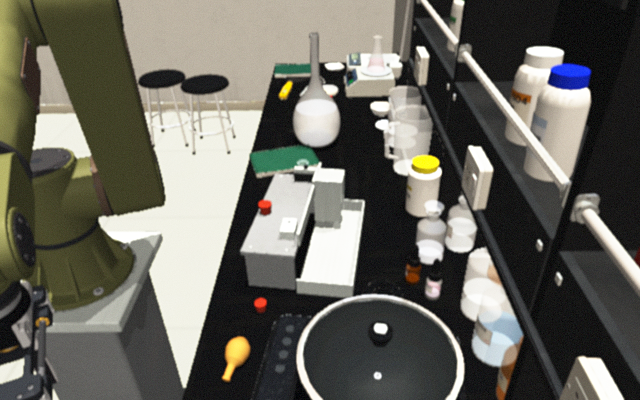

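View pics/top0.png

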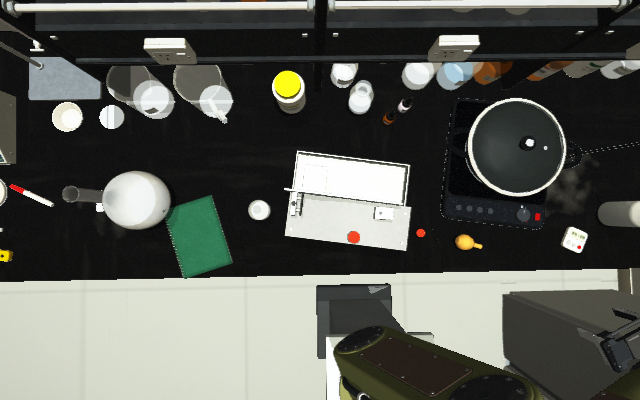

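View pics/wrist0.png

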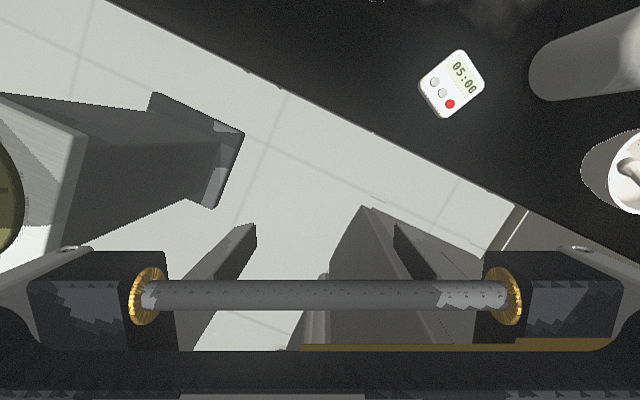

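The scene and top views show the station near (345,215) in the top image. The offcut is at about (383,213), the deck bung at (353,238), the small bung at (420,233) and the bottle at (259,210). I'll enlarge the crops next.

```bash
python3 - <<'E'
import cv2
a=cv2.imread("pics/top0.png")[140:260,270:430]; cv2.imwrite("pics/topc.png",cv2.resize(a,None,fx=5,fy=5,interpolation=cv2.INTER_CUBIC))
a=cv2.imread("pics/scene0.png")[150:300,230:380]; cv2.imwrite("pics/scenec.png",cv2.resize(a,None,fx=4,fy=4,interpolation=cv2.INTER_CUBIC))
E
```

```text
(no output)
```

View pics/topc.png

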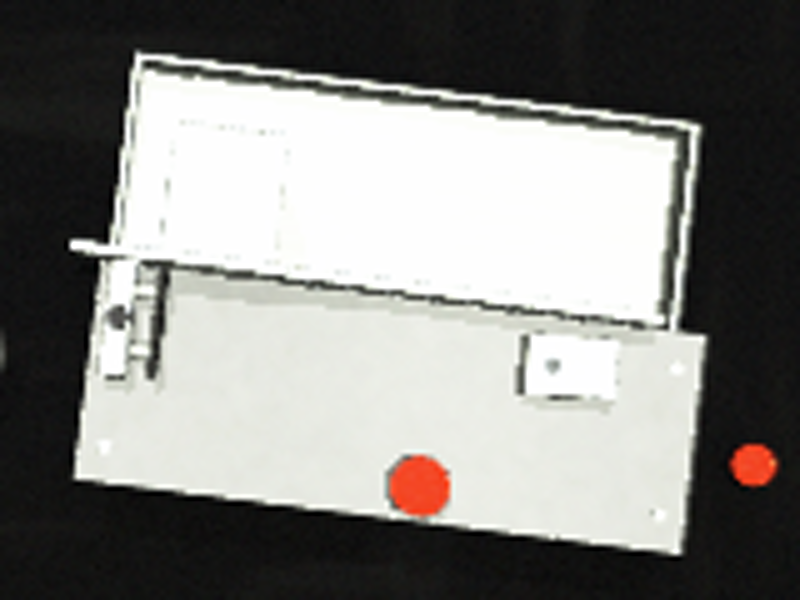

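View pics/scenec.png

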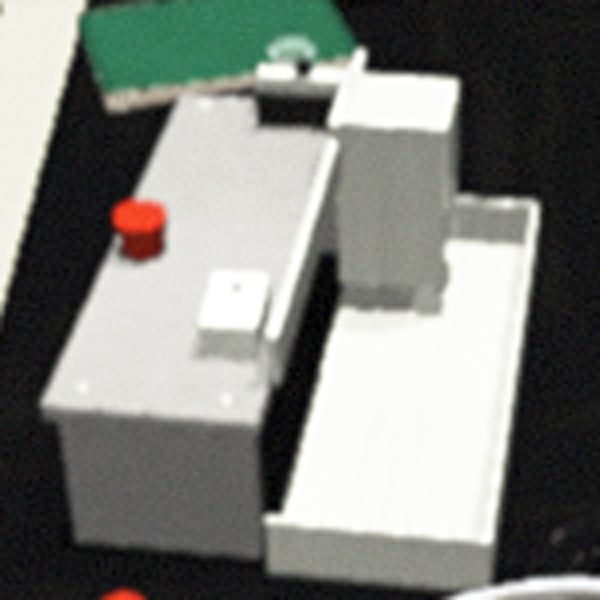

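```bash
cat > h.py <<'E'
import numpy as np
from cell import calibration
from scipy.spatial.transform import Rotation as R
def ray(c,u,v):
    f=200/np.tan(np.radians(c['fov_y']/2)); d=np.array([(u-c['cx'])/f,(v-c['cy'])/f,1.])
    return np.array(c['position']),R.from_euler('xyz',c['attitude']).as_matrix()@d
def onz(c,u,v,z):
    p,d=ray(c,u,v); return p+d*(z-p[2])/d[2]
def proj(c,P):
    f=200/np.tan(np.radians(c['fov_y']/2)); q=R.from_euler('xyz',c['attitude']).as_matrix().T@(np.array(P)-c['position'])
    return f*q[0]/q[2]+c['cx'],f*q[1]/q[2]+c['cy']
E
python3 - <<'E'
from h import *
c=calibration('top')
g=lambda u,v,z:onz(c,270+(u+.0)/5-.4,140+v/5-.4,z)
fl,fr,br=g(75,480,110),g(683,553,110),g(705,335,110)
print(fl,fr,br,np.linalg.norm(fl-fr),np.linalg.norm(fr-br))
ey=(fl-fr)/np.linalg.norm(fl-fr); yaw=np.arctan2(-ey[0],ey[1]);print('yaw',yaw)
ex=np.array([np.cos(yaw),np.sin(yaw),0]);ey=np.array([-np.sin(yaw),np.cos(yaw),0])
# deck centre: station (-10,-15)
o=(fl+br)/2+10*ex+15*ey; o[2]=0; print('origin',o)
S=lambda p:(round((p-o)@ex,1),round((p-o)@ey,1))
print('offcut top corners',[S(g(u,v,134)) for u,v in [(525,336),(618,342),(612,400),(525,395)]])
print('bung',S(g(419,486,136)),g(752,465,21))
print('buffer face',[S(g(u,v,136)) for u,v in [(167,268),(155,378),(160,270),(148,378)]],[S(g(u,v,149)) for u,v in [(105,378),(127,378)]])
print('fence top',[S(g(u,v,144)) for u,v in [(170,265),(680,330)]])
E
python3 - <<'E'
import cv2
a=cv2.imread("pics/top0.png")[180:225,280:400]; cv2.imwrite("pics/topd.png",cv2.resize(a[:,:40],None,fx=14,fy=12,interpolation=cv2.INTER_NEAREST))
E
```

```text
[450.52565281 267.55278808 110.        ] [405.07136416 -57.81693013 110.        ] [521.86421946 -73.22135828 110.        ] 328.5293683710637 117.80436094249198
yaw -0.13880211544071341
origin [498.17411332 110.63788303   0.        ]
offcut top corners [(np.float64(35.6), np.float64(-78.3)), (np.float64(38.4), np.float64(-127.4)), (np.float64(7.7), np.float64(-127.6)), (np.float64(4.8), np.float64(-81.8))]
bung (np.float64(-49.1), np.float64(-31.6)) [ 447.10913677 -121.52504768   21.        ]
buffer face [(np.float64(48.3), np.float64(113.0)), (np.float64(-9.6), np.float64(112.3)), (np.float64(46.8), np.float64(116.6)), (np.float64(-10.1), np.float64(115.9))] [(np.float64(-12.7), np.float64(137.5)), (np.float64(-11.4), np.float64(126.2))]
fence top [(np.float64(49.6), np.float64(111.5)), (np.float64(48.0), np.float64(-156.9))]
```

View pics/topd.png

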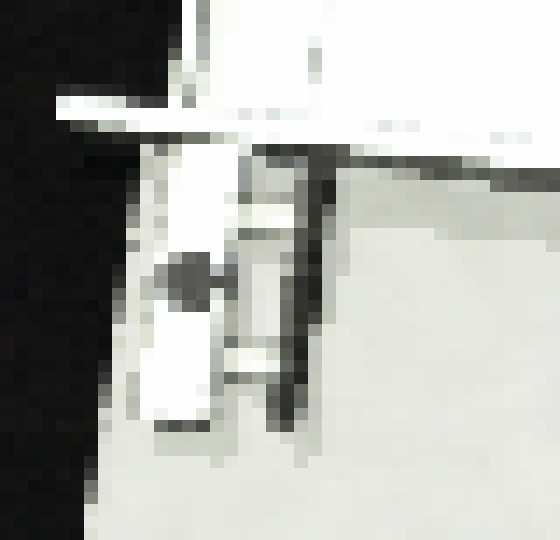

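```bash
cat >> h.py <<'E'
yaw=-0.1388
o=np.array([498.2,110.6,0]);ex=np.array([np.cos(yaw),np.sin(yaw),0]);ey=np.array([-np.sin(yaw),np.cos(yaw),0]);ez=np.array([0,0,1.])
W=lambda x,y,z:o+x*ex+y*ey+z*ez
def st(p): return np.array([(p-o)@ex,(p-o)@ey,p[2]])
def plan(x,y,z,ydir,verbose=1):
    """tcp target in station coords; ydir = tool y direction angle in station (rad from station x)"""
    from cell import telemetry
    s=telemetry.read_state(); M=R.from_euler('xyz',s['eef_rot']).as_matrix()
    tx=-ez; ty=np.cos(ydir)*ex+np.sin(ydir)*ey; tz=np.cross(tx,ty); T=np.array([tx,ty,tz]).T
    rv=R.from_matrix(M.T@T).as_rotvec(); d=M.T@(W(x,y,z)-s['eef_pos'])
    print('turn',np.round(rv/np.pi,4),'shift',np.round(d/300,4), 'mm',np.round(d,1))
def show():
    from cell import telemetry
    s=telemetry.read_state(); M=R.from_euler('xyz',s['eef_rot']).as_matrix()
    print('t',s['clock'],'st',np.round(st(s['eef_pos']),1),'axes(st) y',np.round([M[:,1]@ex,M[:,1]@ey],3),'z',np.round([M[:,2]@ex,M[:,2]@ey],3),'down',np.round(M[2,0],4),'F st',np.round([s['wrist_force']@ex,s['wrist_force']@ey,s['wrist_force'][2]],2),'gap',s['finger_gap'],'q',np.round(s['joints'],2))
E
python3 - <<'E'
from h import *
show()
for a in (0,np.pi): plan(22,-150,230,a)
# hood height via scene image
c=calibration('scene'); t=calibration('top')
for (u,v) in [(330,125),(445,130),(350,75),(460,78)]:
    for z in (140,160,180): print((u,v),z,np.round(st(onz(c,230+u/4-.4,150+v/4-.4,z)),1),end=' ')
    print()
for (u,v) in [(170,125),(290,130),(280,250)]: print([np.round(st(onz(t,270+u/5-.4,140+v/5-.4,z)),1) for z in (140,180)])
E
```

```text
t 0.15 st [-176.1 -637.8  181.1] axes(st) y [ 0.549 -0.836] z [-0.836 -0.549] down -1.0 F st [-0.38  0.48  0.19] gap 94.04926222542132 q [-1.19  0.3   1.52 -0.    1.32 -0.07]
turn [-3.149e-01 -2.000e-04  3.000e-04] shift [-0.162  -0.9962 -1.4451] mm [ -48.6 -298.9 -433.5]
turn [6.851e-01 3.000e-04 2.000e-04] shift [-0.162  -0.9962 -1.4451] mm [ -48.6 -298.9 -433.5]
(330, 125) 140 [ 51.7  72.2 140. ] (330, 125) 160 [ 57.6  40.2 160. ] (330, 125) 180 [ 63.5   8.3 180. ] 
(445, 130) 140 [124.2  74.7 140. ] (445, 130) 160 [127.9  42.6 160. ] (445, 130) 180 [131.5  10.6 180. ] 
(350, 75) 140 [ 54.6 135.4 140. ] (350, 75) 160 [ 60.4 101.5 160. ] (350, 75) 180 [ 66.2  67.5 180. ] 
(460, 78) 140 [126.6 139.8 140. ] (460, 78) 160 [130.2 105.7 160. ] (460, 78) 180 [133.7  71.6 180. ] 
[array([122.8, 120.5, 140. ]), array([117.6, 119.1, 180. ])]
[array([127.9,  57.7, 140. ]), array([122.5,  58.7, 180. ])]
[array([ 64.6,  55.4, 140. ]), array([ 61.7,  56.5, 180. ])]
```

```bash
python3 -m handwheel '[[0,0,0,-0.16,0,0,0.06],[-0.06,0,0,-0.16,-0.1,-0.15,0.06],[-0.12,0,0,-0.16,-0.2,-0.3,0.06],[-0.18,0,0,-0.16,-0.3,-0.45,0.06],[-0.24,0,0,-0.16,-0.4,-0.6,0.06],[-0.29,0,0,-0.16,-0.5,-0.75,0.06],[-0.315,0,0,-0.16,-0.6,-0.9,0.06],[-0.315,0,0,-0.16,-0.65,-0.98,0.06],[-0.315,0,0,-0.16,-0.65,-0.98,0.06]]' 10; python3 -c "
from h import *
show();plan(21,-150,230,0)"
```

```text
clock: 1.27
eef_pos: [418.2, -193.4, 229.2]
eef_rot: [-2.527, 1.57, 2.05]
wrist_force: [-0.3, -0.3, -0.2]
finger_gap: 8.0
t 1.275 st [ -37.2 -312.1  229.2] axes(st) y [1.    0.003] z [ 0.003 -1.   ] down -1.0 F st [-0.31 -0.3  -0.15] gap 8.006702690862802 q [-0.51  0.06  1.69  0.    1.39 -0.38]
turn [ 0.001  -0.0003  0.0002] shift [-0.0024  0.1955 -0.5398] mm [  -0.7   58.7 -161.9]
```

```bash
python3 -m handwheel '[[0,0,0,0,0.06,-0.18,0.06],[0,0,0,0,0.13,-0.36,0.06],[0,0,0,0,0.18,-0.5,0.06],[0,0,0,0,0.195,-0.54,0.06],[0,0,0,0,0.195,-0.54,0.06]]'; python3 - <<'E'
from h import *
from cell import camera
import cv2
show();plan(21,-150,122,0)
c=calibration('wrist');print(c)
cv2.imwrite("pics/w1.png",camera('wrist')[:,:,::-1])
E
```

```text
clock: 1.9
eef_pos: [497.9, -41.5, 229.0]
eef_rot: [-2.087, 1.569, 2.49]
wrist_force: [1.0, -0.2, 0.3]
finger_gap: 6.0
t 1.9 st [  20.8 -150.6  229. ] axes(st) y [1.    0.003] z [ 0.003 -1.   ] down -1.0 F st [ 0.97 -0.04  0.3 ] gap 5.98450059557489 q [-0.16  0.15  1.59  0.    1.4  -0.02]
turn [ 0.0011 -0.0002  0.0004] shift [ 0.3568  0.0012 -0.0019] mm [107.    0.4  -0.6]
{'fov_y': 71.69581265046997, 'cx': 324.64869076704093, 'cy': 201.20073633251548, 'position': array([507.08172063,  23.70161849, 431.64112058]), 'attitude': array([ 2.90782477e+00,  1.31440849e-03, -1.35022544e-01])}
```

View pics/w1.png

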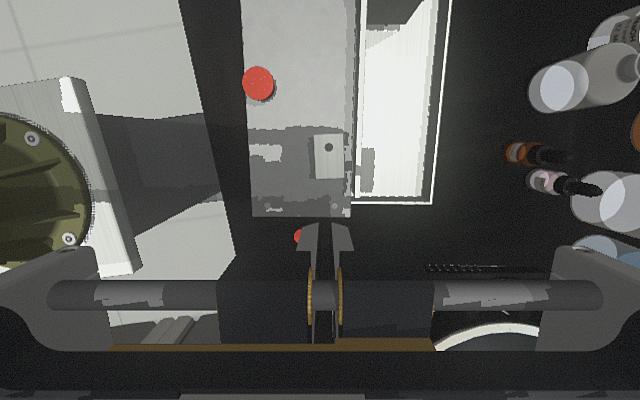

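The wrist view shows the block at about (328,156), the deck's right edge along row 217 and the fingertips at (325,225). I'll check these against my station frame.

```bash
python3 - <<'E'
import cv2
a=cv2.imread("pics/w1.png")[100:260,230:390]; cv2.imwrite("pics/w1c.png",cv2.resize(a,None,fx=3.7,fy=3.7,interpolation=cv2.INTER_CUBIC))
from h import *
c=calibration('wrist')
g=lambda u,v,z:np.round(st(onz(c,u,v,z)),1)
print('deck right corners',g(252,217,110),g(350,217,110),'block TL,TR,BR,BL',[g(u,v,134) for u,v in [(315,135),(343,134),(345,178),(316,179)]], 'bung',g(258,83,136))
E
```

```text
deck right corners [ -67.4 -181.9  110. ] [  51.3 -181.5  110. ] block TL,TR,BR,BL [array([ 10.3, -85.1, 134. ]), array([ 39.6, -84. , 134. ]), array([  42.6, -130.3,  134. ]), array([  11.1, -131.5,  134. ])] bung [-46.2 -34.8 136. ]
```

View pics/w1c.png

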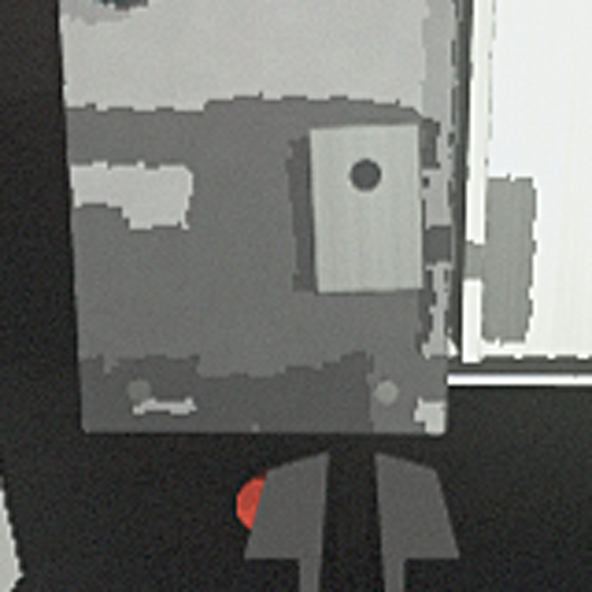

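```bash
python3 -m handwheel '[[0,0,0,0.15,0.007,0,0.06],[0,0,0,0.27,0.007,0,0.06],[0,0,0,0.33,0.007,0,0.06],[0,0,0,0.358,0.007,0,0.06],[0,0,0,0.358,0.007,0,0.06]]'; python3 -c "
from h import *
show();plan(23,60,122,0)"
```

```text
clock: 2.58
eef_pos: [499.6, -43.0, 121.9]
eef_rot: [-2.054, 1.57, 2.521]
wrist_force: [0.0, 0.3, 0.5]
finger_gap: 5.5
t 2.575 st [  22.6 -151.9  121.9] axes(st) y [1.    0.001] z [ 0.001 -1.   ] down -1.0 F st [-0.04  0.29  0.52] gap 5.4710766361857734 q [-0.16  0.25  1.73  0.    1.16 -0.02]
turn [ 0.0004 -0.0002  0.0004] shift [ 2.000e-04  2.300e-03 -7.064e-01] mm [ 1.000e-01  7.000e-01 -2.119e+02]
```

```bash
python3 -m handwheel '[[0,0,0,0,0.001,-0.01,0.06],[0,0,0,0,0.001,-0.02,0.06],[0,0,0,0,0.001,-0.03,0.06],[0,0,0,0,0.001,-0.04,0.06],[0,0,0,0,0.001,-0.05,0.06],[0,0,0,0,0.001,-0.06,0.06],[0,0,0,0,0.001,-0.07,0.06],[0,0,0,0,0.001,-0.08,0.06],[0,0,0,0,0.001,-0.095,0.06],[0,0,0,0,0.001,-0.11,0.06],[0,0,0,0,0.001,-0.13,0.06],[0,0,0,0,0.001,-0.15,0.06]]'; python3 - <<'E'
from h import *
from cell import camera
import cv2
show();
c=calibration('wrist')
a=camera('wrist')[:,:,::-1];cv2.imwrite("pics/w2.png",cv2.resize(a[60:260,200:420],None,fx=2.7,fy=2.7,interpolation=cv2.INTER_CUBIC))
E
```

```text
clock: 4.08
eef_pos: [506.1, 2.0, 122.0]
eef_rot: [-2.077, 1.57, 2.498]
wrist_force: [1.2, -0.2, 0.3]
finger_gap: 5.5
t 4.075 st [  22.8 -106.4  122. ] axes(st) y [1.    0.001] z [ 0.001 -1.   ] down -1.0 F st [ 1.24 -0.05  0.31] gap 5.503434551444251 q [-0.07  0.26  1.71  0.    1.17  0.07]
```

View pics/w2.png

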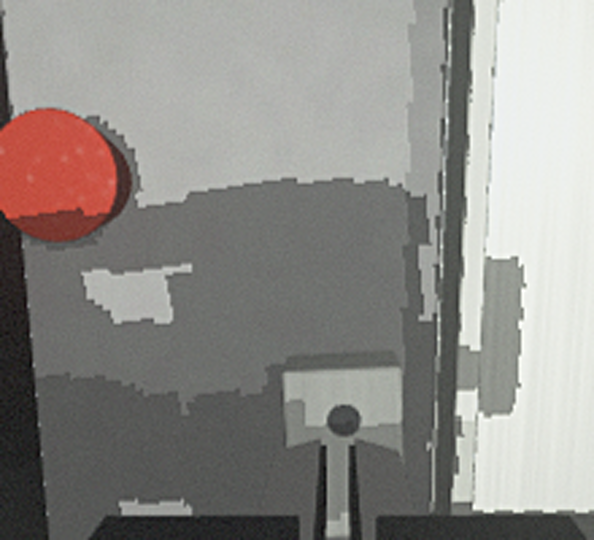

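The block has squared up in front of the fingers: its top runs from (283,370) to (402,370) in the crop, centred on the pusher. I'll keep pushing.

```bash
python3 -m handwheel '[[0,0,0,0,0,-0.02,0.06],[0,0,0,0,0,-0.06,0.06],[0,0,0,0,0,-0.1,0.06],[0,0,0,0,0,-0.14,0.06],[0,0,0,0,0,-0.18,0.06],[0,0,0,0,0,-0.22,0.06],[0,0,0,0,0,-0.26,0.06],[0,0,0,0,0,-0.3,0.06],[0,0,0,0,0,-0.34,0.06],[0,0,0,0,0,-0.38,0.06],[0,0,0,0,0,-0.405,0.06],[0,0,0,0,0,-0.42,0.06]]'; python3 - <<'E'
from h import *
from cell import camera
import cv2
show();
c=calibration('wrist')
a=camera('wrist')[:,:,::-1];cv2.imwrite("pics/w3.png",cv2.resize(a[60:260,200:420],None,fx=2.7,fy=2.7,interpolation=cv2.INTER_CUBIC))
E
```

```text
clock: 5.62
eef_pos: [523.4, 127.8, 122.0]
eef_rot: [-2.095, 1.569, 2.481]
wrist_force: [-0.1, 0.3, 0.4]
finger_gap: 5.9
t 5.625 st [ 22.5  20.5 122. ] axes(st) y [1.    0.002] z [ 0.002 -1.   ] down -1.0 F st [-0.13  0.24  0.44] gap 5.87696662018253 q [0.17 0.33 1.62 0.   1.19 0.31]
```

View pics/w3.png

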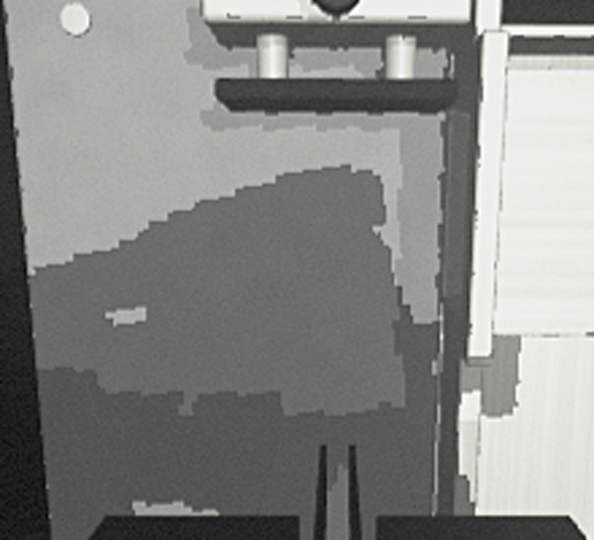

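The block isn't in front of the fingers any more, so I'll look at the full views.

```bash
python3 - <<'E'
from h import *
from cell import camera
import cv2
a=camera('wrist')[:,:,::-1];cv2.imwrite("pics/w4.png",a)
a=camera('top')[:,:,::-1];cv2.imwrite("pics/t4.png",cv2.resize(a[140:260,270:430],None,fx=4.5,fy=4.5,interpolation=cv2.INTER_CUBIC))
a=camera('scene')[:,:,::-1];cv2.imwrite("pics/s4.png",cv2.resize(a[140:300,230:390],None,fx=3.7,fy=3.7,interpolation=cv2.INTER_CUBIC))
E
```

```text
(no output)
```

View pics/w4.png

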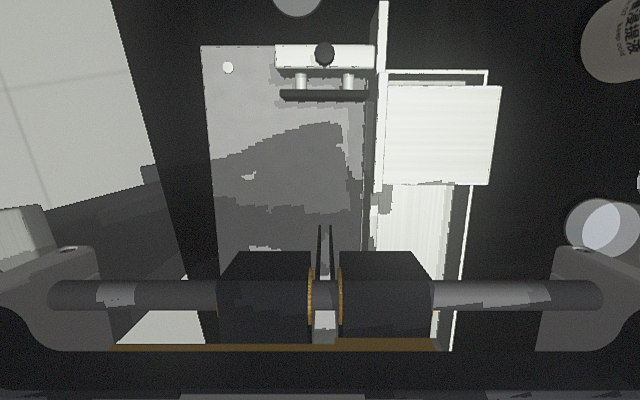

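View pics/t4.png

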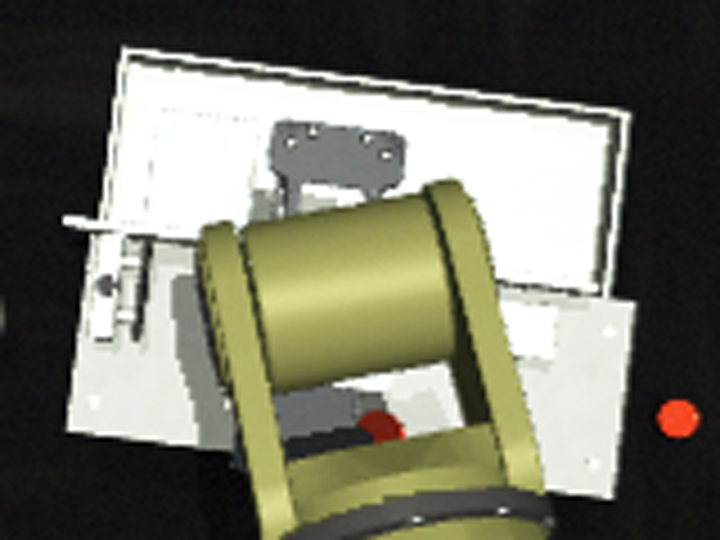

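View pics/s4.png

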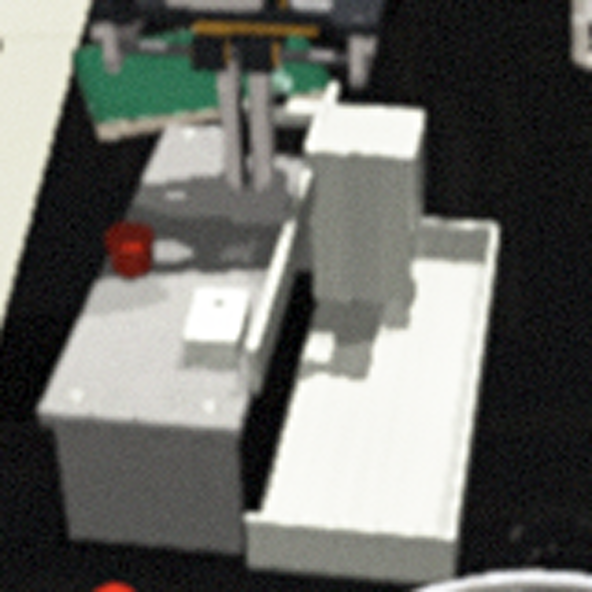

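```bash
python3 - <<'E'
from h import *
c=calibration('scene');t=calibration('top')
cr=lambda P:tuple(np.round([(proj(c,P)[0]-230)*3.7,(proj(c,P)[1]-140)*3.7],0))
for x in (7,37): print('tip expected crop',[cr(W(x,20,z)) for z in (110,114,140,160)])
print('block top corners expected',[cr(W(x,y,134)) for x,y in [(7,-130),(39,-130),(39,-82),(7,-82)]])
print('deck corners',[cr(W(x,y,110)) for x,y in [(-70,-180),(50,-180),(-70,150)]])
def tri(c1,p1,c2,p2):
    a,d=ray(c1,*p1);b,e=ray(c2,*p2); s=np.linalg.lstsq(np.array([d,-e]).T,b-a,rcond=None)[0]; P=(a+d*s[0],b+e*s[1]); print(np.round(st((P[0]+P[1])/2),1),'gap',np.linalg.norm(P[0]-P[1]).round(1))
sc=lambda u,v:(230+u/4-.4,150+v/4-.4); tc=lambda u,v:(270+u/5-.4,140+v/5-.4)
tri(c,sc(237,288),t,tc(552,366)) # dot
tri(c,sc(45,405),t,tc(683,553)); tri(c,sc(265,415),t,tc(705,335))
E
```

```text
tip expected crop [(np.float64(226.0), np.float64(226.0)), (np.float64(226.0), np.float64(221.0)), (np.float64(224.0), np.float64(188.0)), (np.float64(222.0), np.float64(163.0))]
tip expected crop [(np.float64(271.0), np.float64(229.0)), (np.float64(270.0), np.float64(224.0)), (np.float64(269.0), np.float64(191.0)), (np.float64(267.0), np.float64(165.0))]
block top corners expected [(np.float64(174.0), np.float64(333.0)), (np.float64(227.0), np.float64(337.0)), (np.float64(242.0), np.float64(290.0)), (np.float64(191.0), np.float64(286.0))]
deck corners [(np.float64(29.0), np.float64(408.0)), (np.float64(231.0), np.float64(425.0)), (np.float64(159.0), np.float64(121.0))]
[ 23.7 -94.  131.9] gap 4.3
[ -66.4 -179.3  108.1] gap 5.4
[  52.9 -177.4  111.7] gap 8.4
```

```bash
python3 - <<'E'
from h import *
c=calibration('wrist')
p,d=ray(c,325,225);
for y in (12.5,20.5,28.5):
    s=(y-(p-o)@ey)/(d@ey); print(np.round(st(p+s*d),1))
c=calibration('scene')
p,d=ray(c,230+247/3.7,140+190/3.7)
for y in (12.5,20.5,28.5):
    s=(y-(p-o)@ey)/(d@ey); print(np.round(st(p+s*d),1))
show()
E
```

```text
[ 22.9  12.5 103.4]
[ 22.9  20.5 127.6]
[ 22.9  28.5 151.8]
[ 24.1  12.5 144.8]
[ 22.3  20.5 139.5]
[ 20.5  28.5 134.2]
t 5.825 st [ 22.6  19.9 122. ] axes(st) y [1.    0.002] z [ 0.002 -1.   ] down -1.0 F st [-0.07  0.46 -0.19] gap 5.757358191252977 q [0.17 0.33 1.62 0.   1.19 0.31]
```

The views disagree with the nominal geometry. The fingertips look about 15–25 mm higher than stated, so they passed over the block. I'll feel for the deck gently to get the real tip height.

```bash
python3 -m handwheel '[[0,0,0,0.003,0,0,0.06],[0,0,0,0.006,0,0,0.06],[0,0,0,0.01,0,0,0.06],[0,0,0,0.01,0,0,0.06]]';python3 -m handwheel '[[0,0,0,0.005,0,0,0.06],[0,0,0,0.01,0,0,0.06],[0,0,0,0.01,0,0,0.06]]'; python3 -c "
from h import *
show()"
```

```text
clock: 6.32
eef_pos: [523.3, 127.1, 118.9]
eef_rot: [-1.981, 1.569, 2.594]
wrist_force: [-0.1, 0.0, 0.2]
finger_gap: 6.2
clock: 6.7
eef_pos: [523.2, 127.1, 115.7]
eef_rot: [-1.867, 1.569, 2.708]
wrist_force: [0.7, 1.0, 0.2]
finger_gap: 5.8
t 6.7 st [ 22.5  19.8 115.7] axes(st) y [1.    0.002] z [ 0.002 -1.   ] down -1.0 F st [0.52 1.06 0.22] gap 5.792460731655706 q [0.17 0.34 1.63 0.   1.17 0.31]
```

```bash
python3 -m handwheel '[[0,0,0,0.005,0,0,0.06],[0,0,0,0.01,0,0,0.06],[0,0,0,0.015,0,0,0.06],[0,0,0,0.015,0,0,0.06]]' | grep -E "pos|force";python3 - <<'E'
from h import *
from cell import camera
import cv2
show()
a=camera('scene')[:,:,::-1];cv2.imwrite("pics/s5.png",cv2.resize(a[140:300,230:390],None,fx=3.7,fy=3.7,interpolation=cv2.INTER_CUBIC))
E
```

```text
eef_pos: [523.1, 127.1, 111.1]
wrist_force: [-0.6, 0.1, -0.1]
t 7.2 st [ 22.4  19.8 111.1] axes(st) y [1.    0.002] z [ 0.002 -1.   ] down -1.0 F st [-0.63  0.04 -0.13] gap 5.798558118137661 q [0.17 0.34 1.63 0.   1.16 0.31]
```

View pics/s5.png

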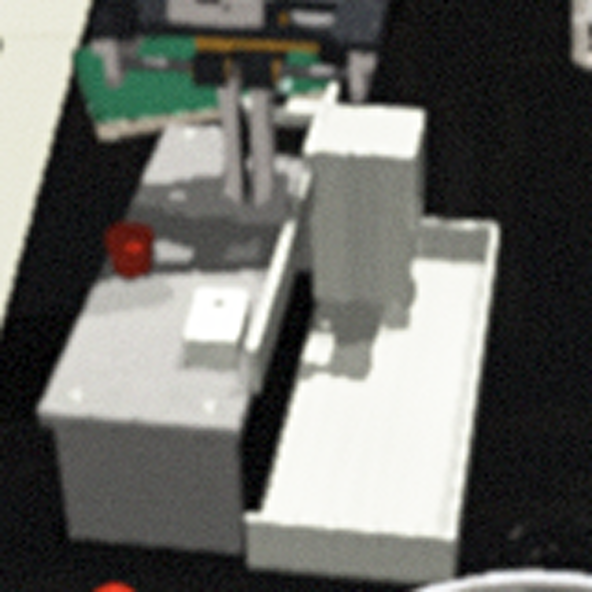

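The tips are at about (238,200) and (260,205), still clear of the deck. I'll keep going down.

```bash
for i in 1; do python3 -m handwheel '[[0,0,0,0.005,0,0,0.06],[0,0,0,0.01,0,0,0.06],[0,0,0,0.01,0,0,0.06]]' | grep -E "pos|force"; python3 -m handwheel '[[0,0,0,0.004,0,0,0.06],[0,0,0,0.008,0,0,0.06],[0,0,0,0.008,0,0,0.06]]' | grep -E "pos|force"; done
```

```text
eef_pos: [523.1, 127.1, 108.0]
wrist_force: [-0.4, -0.5, -0.4]
eef_pos: [523.0, 127.1, 105.5]
wrist_force: [0.2, 0.1, 1.0]
```

```bash
python3 -m handwheel '[[0,0,0,0.004,0,0,0.06],[0,0,0,0.008,0,0,0.06],[0,0,0,0.008,0,0,0.06]]' | grep -E "pos|force"
```

```text
eef_pos: [523.0, 127.1, 103.0]
wrist_force: [-0.5, 0.4, -0.2]
```

```bash
python3 -m handwheel '[[0,0,0,0.003,0,0,0.06],[0,0,0,0.006,0,0,0.06],[0,0,0,0.006,0,0,0.06]]' | grep -E "pos|force"
```

```text
eef_pos: [522.9, 127.1, 101.1]
wrist_force: [-0.4, -0.6, 0.4]
```

```bash
python3 - <<'E'
from h import *
from cell import camera
import cv2
show()
a=camera('scene')[:,:,::-1];cv2.imwrite("pics/s6.png",cv2.resize(a[140:300,230:390],None,fx=3.7,fy=3.7,interpolation=cv2.INTER_CUBIC))
E
```

```text
t 8.75 st [ 22.2  19.7 101.1] axes(st) y [1.    0.002] z [ 0.002 -1.   ] down -1.0 F st [-0.35 -0.62  0.35] gap 5.409452379917955 q [0.17 0.36 1.64 0.   1.14 0.31]
```

View pics/s6.png

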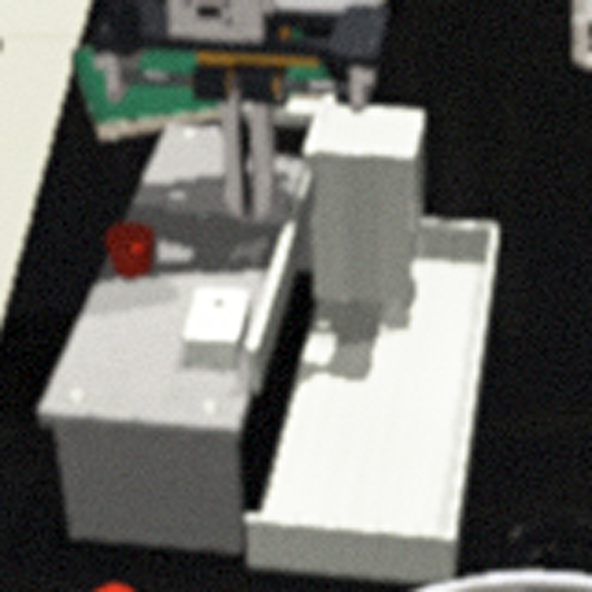

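The tips are now at (238,212) and (260,217), just above the deck with no contact force. The usable push height is therefore TCP z≈101. I'll lift over the block, go back to its right side and redo the push at that height.

```bash
python3 -m handwheel '[[0,0,0,-0.1,0,0,0.06],[0,0,0,-0.2,0,0,0.06],[0,0,0,-0.2,0.003,0.14,0.06],[0,0,0,-0.2,0.003,0.28,0.06],[0,0,0,-0.2,0.003,0.42,0.06],[0,0,0,-0.2,0.003,0.55,0.06],[0,0,0,-0.2,0.003,0.58,0.06],[0,0,0,-0.2,0.003,0.58,0.06]]'; python3 - <<'E'
from h import *
from cell import camera
import cv2
show(); plan(23.5,-153,101,0)
a=camera('scene')[:,:,::-1];cv2.imwrite("pics/s7.png",cv2.resize(a[140:300,230:390],None,fx=3.7,fy=3.7,interpolation=cv2.INTER_CUBIC))
E
```

```text
clock: 9.8
eef_pos: [500.2, -45.3, 161.2]
eef_rot: [-1.742, 1.569, 2.832]
wrist_force: [0.2, -0.5, 0.0]
finger_gap: 5.7
t 9.8 st [  23.6 -154.2  161.2] axes(st) y [1.    0.001] z [ 0.001 -1.   ] down -1.0 F st [ 0.26 -0.42  0.  ] gap 5.727571000126704 q [-0.16  0.21  1.68  0.    1.25 -0.03]
turn [ 0.0003 -0.0001  0.0007] shift [ 2.006e-01  1.000e-04 -3.800e-03] mm [60.2  0.  -1.1]
```

View pics/s7.png

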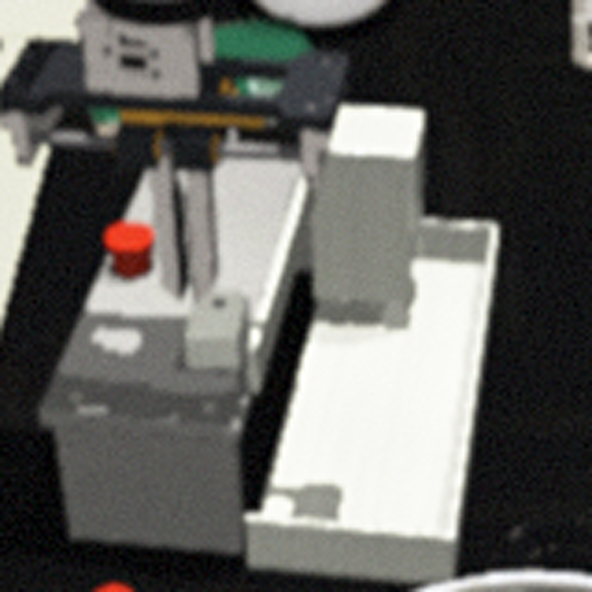

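```bash
python3 - <<'E'
from h import *
from cell import camera
import cv2
c=calibration('scene');w=calibration('wrist')
show(); print('wrist cam st',np.round(st(w['position']),1))
def tri(c1,p1,c2,p2):
    a,d=ray(c1,*p1);b,e=ray(c2,*p2); s=np.linalg.lstsq(np.array([d,-e]).T,b-a,rcond=None)[0]; P=(a+d*s[0],b+e*s[1]); print(np.round(st((P[0]+P[1])/2),1),'gap',np.linalg.norm(P[0]-P[1]).round(1))
tri(c,(230+192/3.7,140+294/3.7),w,(325,225))
print([np.round([(proj(c,W(x,-154,z))[0]-230)*3.7,(proj(c,W(x,-154,z))[1]-140)*3.7]) for x in(8,38) for z in (153,175)])
cv2.imwrite("pics/w7.png",camera('wrist')[:,:,::-1])
a=camera('top')[:,:,::-1];cv2.imwrite("pics/t7.png",cv2.resize(a[140:260,270:430],None,fx=4.5,fy=4.5,interpolation=cv2.INTER_CUBIC))
E
```

```text
t 9.85 st [  23.6 -153.6  161.2] axes(st) y [1.    0.002] z [ 0.002 -1.   ] down -1.0 F st [-0.95 -0.29 -0.13] gap 5.5709790047516785 q [-0.16  0.21  1.68  0.    1.25 -0.03]
wrist cam st [ 24.  -87.7 363.8]
[  24.5 -149.1  178.1] gap 1.1
[array([164., 332.]), array([161., 301.]), array([215., 336.]), array([213., 305.])]
```

View pics/w7.png

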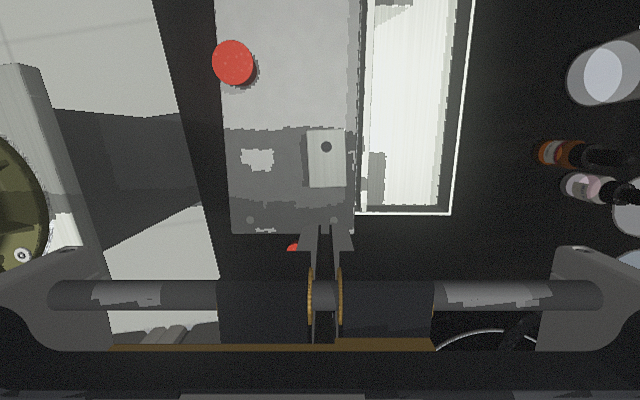

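View pics/t7.png

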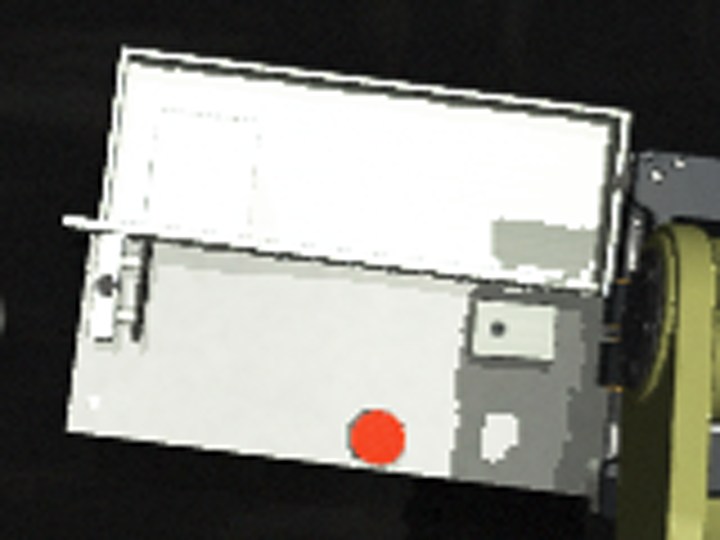

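The tips triangulate to z≈178 with the TCP at 161, so they sit about 17 mm above the TCP instead of 8 mm below. The block is still at its start pose, at (325,155) in the wrist view. I'll descend to TCP z≈97.

```bash
python3 -m handwheel '[[0,0,0,0.1,0,0,0.06],[0,0,0,0.18,0,0,0.06],[0,0,0,0.2,0,0,0.06],[0,0,0,0.205,0,0,0.06],[0,0,0,0.21,0,0,0.06],[0,0,0,0.213,0,0,0.06],[0,0,0,0.213,0,0,0.06]]'; python3 - <<'E'
from h import *
from cell import camera
import cv2
show()
a=camera('scene')[:,:,::-1];cv2.imwrite("pics/s8.png",cv2.resize(a[140:300,230:390],None,fx=3.7,fy=3.7,interpolation=cv2.INTER_CUBIC))
E
```

```text
clock: 10.82
eef_pos: [500.3, -44.4, 97.5]
eef_rot: [-1.793, 1.569, 2.783]
wrist_force: [-0.4, -0.3, -0.4]
finger_gap: 5.3
t 10.825 st [  23.6 -153.2   97.5] axes(st) y [1.    0.003] z [ 0.003 -1.   ] down -1.0 F st [-0.37 -0.35 -0.43] gap 5.321799665421344 q [-0.16  0.28  1.75  0.    1.11 -0.03]
```

View pics/s8.png

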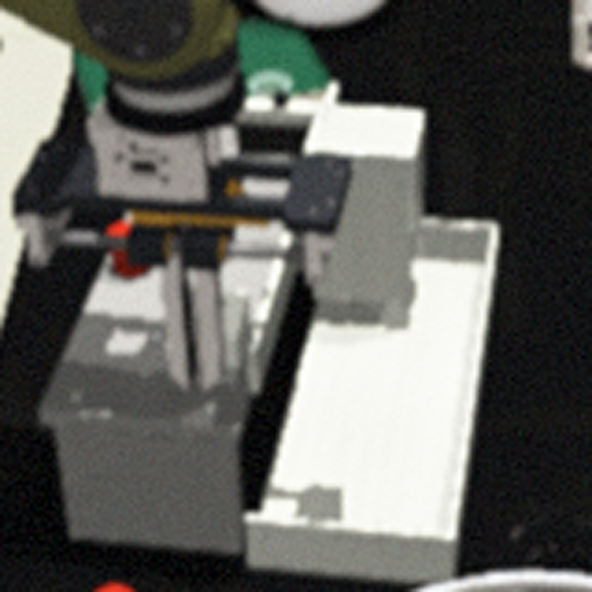

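The fingers now stand right of the block with their tips just above the deck. Now the slow push.

```bash
python3 -m handwheel '[[0,0,0,0,0,-0.01,0.06],[0,0,0,0,0,-0.02,0.06],[0,0,0,0,0,-0.03,0.06],[0,0,0,0,0,-0.04,0.06],[0,0,0,0,0,-0.05,0.06],[0,0,0,0,0,-0.06,0.06],[0,0,0,0,0,-0.07,0.06],[0,0,0,0,0,-0.08,0.06],[0,0,0,0,0,-0.095,0.06],[0,0,0,0,0,-0.11,0.06],[0,0,0,0,0,-0.13,0.06],[0,0,0,0,0,-0.15,0.06]]'; python3 - <<'E'
from h import *
from cell import camera
import cv2
show();
a=camera('wrist')[:,:,::-1];cv2.imwrite("pics/w9.png",cv2.resize(a[60:260,200:420],None,fx=2.7,fy=2.7,interpolation=cv2.INTER_CUBIC))
E
```

```text
clock: 12.38
eef_pos: [506.5, 0.6, 97.5]
eef_rot: [-1.781, 1.569, 2.796]
wrist_force: [-0.3, 0.3, -0.5]
finger_gap: 5.8
t 12.375 st [  23.4 -107.8   97.5] axes(st) y [1.    0.003] z [ 0.003 -1.   ] down -1.0 F st [-0.31  0.25 -0.46] gap 5.845682744739028 q [-0.07  0.29  1.74  0.    1.11  0.06]
```

View pics/w9.png

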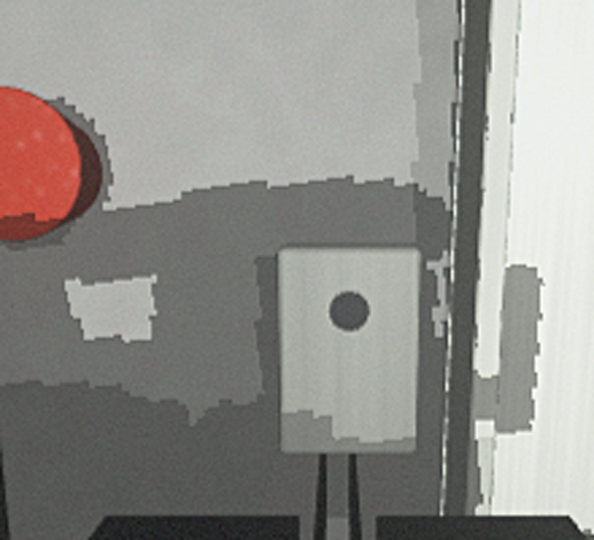

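The block is now in contact and square to the fingers, spanning crop (280–418, 247–452) and only about 2 mm off centre. I'll continue.

```bash
python3 - <<'E'
from h import *
c=calibration('wrist')
for u,v in [(280,247),(418,247),(415,452),(283,452)]: print(np.round(st(onz(c,200+u/2.7,60+v/2.7,134)),1))
E
python3 -m handwheel '[[0,0,0,0,0.002,-0.02,0.06],[0,0,0,0,0.004,-0.05,0.06],[0,0,0,0,0.005,-0.08,0.06],[0,0,0,0,0.005,-0.11,0.06],[0,0,0,0,0.005,-0.14,0.06],[0,0,0,0,0.005,-0.17,0.06],[0,0,0,0,0.005,-0.2,0.06],[0,0,0,0,0.005,-0.23,0.06],[0,0,0,0,0.005,-0.26,0.06],[0,0,0,0,0.005,-0.29,0.06],[0,0,0,0,0.005,-0.32,0.06],[0,0,0,0,0.005,-0.34,0.06]]'; python3 - <<'E'
from h import *
from cell import camera
import cv2
show();
a=camera('wrist')[:,:,::-1];cv2.imwrite("pics/w10.png",cv2.resize(a[60:260,200:420],None,fx=2.7,fy=2.7,interpolation=cv2.INTER_CUBIC))
E
```

```text
[ 10.9 -50.8 134. ]
[ 41.1 -50.7 134. ]
[ 41.8 -97.9 134. ]
[ 10.9 -98.1 134. ]
clock: 13.92
eef_pos: [521.9, 102.6, 97.5]
eef_rot: [-1.852, 1.569, 2.725]
wrist_force: [-0.4, -0.0, -0.3]
finger_gap: 5.6
t 13.925 st [24.6 -4.7 97.5] axes(st) y [1.    0.003] z [ 0.003 -1.   ] down -1.0 F st [-0.35 -0.1  -0.28] gap 5.6017229807889395 q [0.12 0.35 1.67 0.   1.13 0.26]
```

View pics/w10.png

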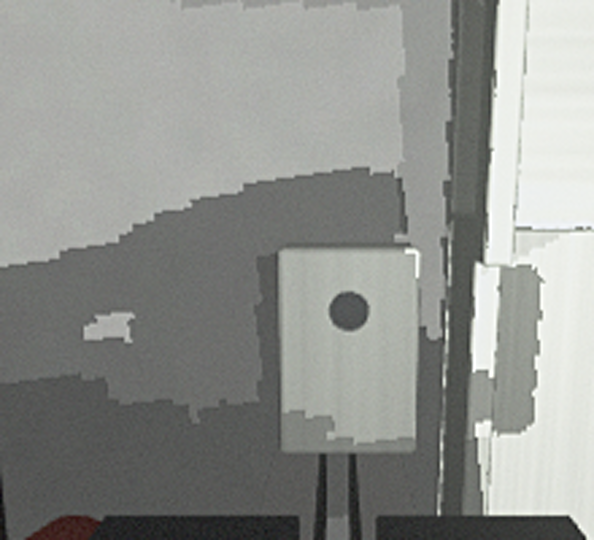

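```bash
python3 -m handwheel '[[0,0,0,0,0,-0.02,0.06],[0,0,0,0,0,-0.045,0.06],[0,0,0,0,0,-0.07,0.06],[0,0,0,0,0,-0.095,0.06],[0,0,0,0,0,-0.12,0.06],[0,0,0,0,0,-0.14,0.06],[0,0,0,0,0,-0.155,0.06],[0,0,0,0,0,-0.165,0.06],[0,0,0,0,0,-0.17,0.06]]'; python3 - <<'E'
from h import *
from cell import camera
import cv2
show();
a=camera('wrist')[:,:,::-1];cv2.imwrite("pics/w11.png",cv2.resize(a[60:260,200:420],None,fx=2.7,fy=2.7,interpolation=cv2.INTER_CUBIC))
E
```

```text
clock: 15.1
eef_pos: [528.8, 153.6, 97.6]
eef_rot: [-1.936, 1.569, 2.641]
wrist_force: [-0.6, -0.3, -0.6]
finger_gap: 5.5
t 15.1 st [24.4 46.8 97.6] axes(st) y [1.    0.003] z [ 0.003 -1.   ] down -1.0 F st [-0.53 -0.42 -0.64] gap 5.5419072261501805 q [0.22 0.39 1.61 0.   1.15 0.35]
```

View pics/w11.png

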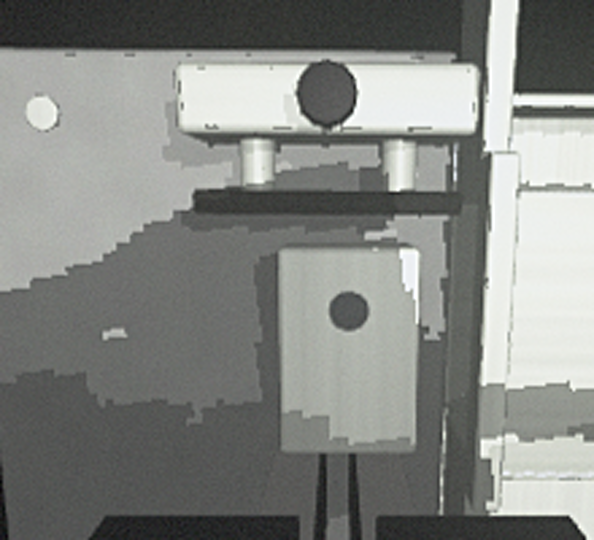

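The buffer face is at row 213 and the block's leading edge at row 247, a gap of about 8 mm. I'll close most of it, then use fine steps.

```bash
python3 -m handwheel '[[0,0,0,0,0,-0.005,0.06],[0,0,0,0,0,-0.01,0.06],[0,0,0,0,0,-0.015,0.06],[0,0,0,0,0,-0.02,0.06],[0,0,0,0,0,-0.024,0.06],[0,0,0,0,0,-0.024,0.06]]'>/dev/null; python3 -c "
from h import *
show()"
python3 -m handwheel '[[0,0,0,0,0,-0.003,0.06],[0,0,0,0,0,-0.005,0.06],[0,0,0,0,0,-0.005,0.06]]'>/dev/null; python3 -c "
from h import *
show()"
```

```text
t 15.9 st [24.3 54.2 97.6] axes(st) y [1.    0.004] z [ 0.004 -1.   ] down -1.0 F st [-0.48 -0.08 -0.04] gap 5.553026508281119 q [0.23 0.39 1.6  0.   1.15 0.36]
t 16.275 st [24.2 55.2 97.6] axes(st) y [1.    0.003] z [ 0.003 -1.   ] down -1.0 F st [-0.71 -5.79  1.78] gap 5.447888789952772 q [0.23 0.39 1.6  0.   1.15 0.37]
```

```bash
python3 -m handwheel '[[0,0,0,0,0,-0.002,0.06],[0,0,0,0,0,-0.003,0.06],[0,0,0,0,0,-0.003,0.06]]'>/dev/null; python3 - <<'E'
from h import *
show()
from cell import camera
import cv2
a=camera('wrist')[:,:,::-1];cv2.imwrite("pics/w12.png",cv2.resize(a[60:260,200:420],None,fx=2.7,fy=2.7,interpolation=cv2.INTER_CUBIC))
show()
E
```

```text
t 16.65 st [24.2 55.4 97.6] axes(st) y [1.    0.003] z [ 0.003 -1.   ] down -1.0 F st [-1.51 -7.43  2.11] gap 5.68914539123201 q [ 0.23  0.39  1.6  -0.    1.15  0.37]
t 16.7 st [24.2 55.4 97.6] axes(st) y [1.    0.003] z [ 0.003 -1.   ] down -1.0 F st [-0.48 -6.29  1.78] gap 5.826362070277321 q [ 0.23  0.39  1.6  -0.    1.15  0.37]
```

View pics/w12.png

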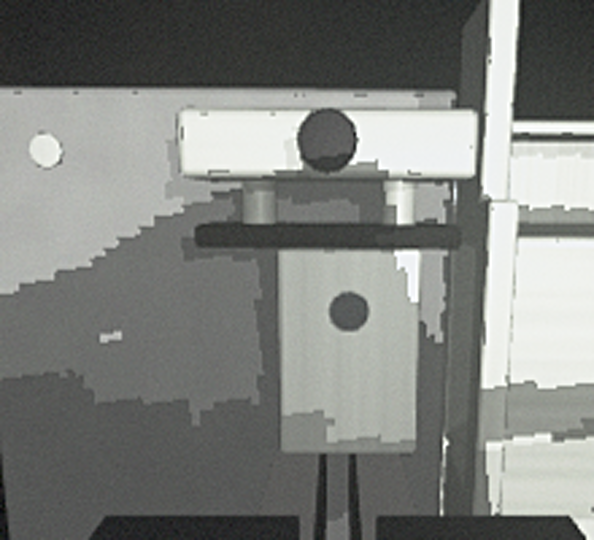

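```bash
python3 -m handwheel '[[0,0,0,0,0,-0.003,0.06],[0,0,0,0,0,-0.004,0.06],[0,0,0,0,0,-0.004,0.06]]'>/dev/null; python3 -c "
from h import *
show()"
```

```text
t 17.075 st [24.2 55.8 97.6] axes(st) y [1.    0.003] z [ 0.003 -1.   ] down -1.0 F st [-1.98 -8.45  3.1 ] gap 5.62948461815626 q [ 0.23  0.39  1.6  -0.    1.15  0.37]
```

```bash
python3 -m handwheel '[[0,0,0,0,0,-0.003,0.06],[0,0,0,0,0,-0.004,0.06],[0,0,0,0,0,-0.004,0.06]]'>/dev/null; python3 -c "
from h import *
from cell import camera
show();camera('top');show()"
```

```text
t 17.45 st [24.1 55.9 97.6] axes(st) y [1.    0.003] z [ 0.003 -1.   ] down -1.0 F st [-0.95 -8.85  3.17] gap 5.620285264328849 q [ 0.23  0.39  1.6  -0.    1.15  0.37]
t 17.5 st [24.2 55.9 97.6] axes(st) y [1.    0.003] z [ 0.003 -1.   ] down -1.0 F st [-0.97 -9.24  3.3 ] gap 5.7199202335487245 q [ 0.23  0.39  1.6  -0.    1.15  0.37]
```

About 9 N steady, which is roughly 2.2 mm of buffer travel, so it is seated. Now I'll ease off slowly, back away and look.

```bash
python3 -m handwheel '[[0,0,0,0,0,0.003,0.06],[0,0,0,0,0,0.006,0.06],[0,0,0,0,0,0.009,0.06],[0,0,0,0,0,0.012,0.06],[0,0,0,0,0,0.016,0.06],[0,0,0,0,0,0.025,0.06],[0,0,0,0,0,0.04,0.06],[0,0,0,0,0,0.06,0.06],[0,0,0,0,0,0.06,0.06]]'>/dev/null; python3 - <<'E'
from h import *
show()
from cell import camera
import cv2
a=camera('wrist')[:,:,::-1];cv2.imwrite("pics/w13.png",cv2.resize(a[60:260,200:420],None,fx=2.7,fy=2.7,interpolation=cv2.INTER_CUBIC))
E
```

```text
t 18.625 st [24.2 37.5 97.8] axes(st) y [1.    0.002] z [ 0.002 -1.   ] down -1.0 F st [0.05 0.44 0.05] gap 5.676773516989587 q [ 0.2   0.38  1.62 -0.    1.15  0.34]
```

View pics/w13.png

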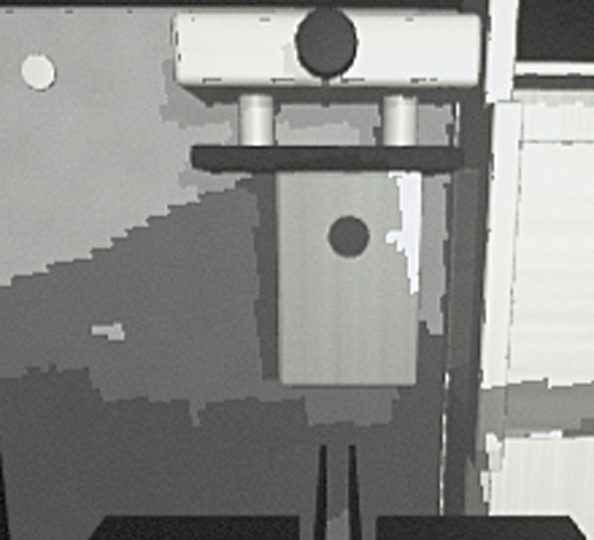

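```bash
python3 - <<'E'
from h import *
c=calibration('wrist')
for u,v in [(276,172),(420,172),(415,384),(281,384)]: print(np.round(st(onz(c,200+u/2.7,60+v/2.7,134)),1))
for u,v in [(445,384),(447,172)]: print('edge',np.round(st(onz(c,200+u/2.7,60+v/2.7,110)),1))
print('slot right edge fence top?',[np.round(st(onz(c,200+u/2.7,60+v/2.7,z)),1) for u,v,z in [(483,385,144),(508,385,144)]])
plan(-16,86.5,160,-np.pi/2)
E
```

```text
[ 11.3 110.2 134. ]
[ 42.1 110.2 134. ]
[ 42.3  63.5 134. ]
[ 11.6  63.4 134. ]
edge [ 52.7  57.6 110. ]
edge [ 51.2 111.1 110. ]
slot right edge fence top? [array([ 55.9,  65.8, 144. ]), array([ 61.2,  65.8, 144. ])]
turn [ 5.007e-01  2.000e-03 -3.000e-04] shift [-0.2076 -0.1345 -0.162 ] mm [-62.3 -40.4 -48.6]
```

```bash
python3 -m handwheel '[[0,0,0,-0.1,0,0,0.06],[0,0,0,-0.2,0,0,0.1],[0.06,0,0,-0.208,-0.05,0,0.12],[0.12,0,0,-0.208,-0.1,0,0.12],[0.18,0,0,-0.208,-0.134,0,0.12],[0.24,0,0,-0.208,-0.134,-0.05,0.12],[0.3,0,0,-0.208,-0.134,-0.1,0.12],[0.36,0,0,-0.208,-0.134,-0.15,0.12],[0.41,0,0,-0.208,-0.134,-0.162,0.12],[0.46,0,0,-0.208,-0.134,-0.162,0.12],[0.5,0,0,-0.208,-0.134,-0.162,0.12],[0.5,0,0,-0.208,-0.134,-0.162,0.12]]'>/dev/null; python3 - <<'E'
from h import *
show()
plan(-16,86.8,97,-np.pi/2)
from cell import camera
import cv2
a=camera('wrist')[:,:,::-1];cv2.imwrite("pics/w14.png",a)
E
```

```text
t 20.175 st [-15.9  86.6 160.1] axes(st) y [ 0.003 -1.   ] z [-1.    -0.003] down -1.0 F st [-0.02  0.09  0.31] gap 11.852894122998118 q [ 0.31  0.28  1.59 -0.    1.27  2.02]
turn [ 0.001   0.0011 -0.0014] shift [ 0.2104 -0.0017 -0.0003] mm [63.1 -0.5 -0.1]
```

View pics/w14.png

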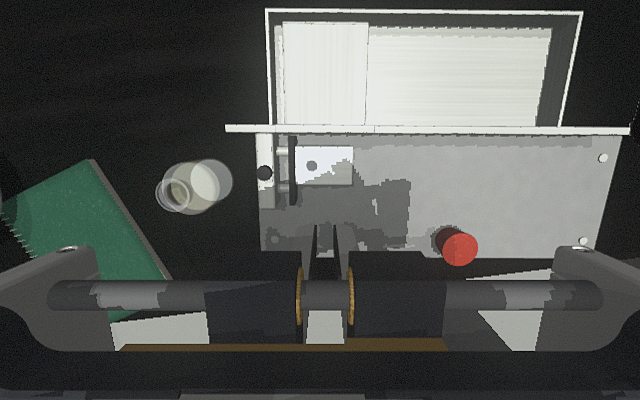

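The block is at (325,165), centred ahead of the fingers (column 325), and all the bystanders are clear. I'll descend in front of it.

```bash
python3 -m handwheel '[[0,0,0,0.1,0,0,0.12],[0,0,0,0.18,0,0,0.12],[0,0,0,0.2,0,0,0.12],[0,0,0,0.208,0,0,0.12],[0,0,0,0.208,0,0,0.12]]'>/dev/null; python3 - <<'E'
from h import *
show()
from cell import camera
import cv2
a=camera('wrist')[:,:,::-1];cv2.imwrite("pics/w15.png",cv2.resize(a[60:260,200:420],None,fx=2.7,fy=2.7,interpolation=cv2.INTER_CUBIC))
E
```

```text
t 20.85 st [-15.7  86.4  98.4] axes(st) y [ 0.006 -1.   ] z [-1.    -0.006] down -1.0 F st [-0.06 -0.27 -0.5 ] gap 11.370879593487459 q [ 0.31  0.35  1.66 -0.    1.14  2.02]
```

View pics/w15.png

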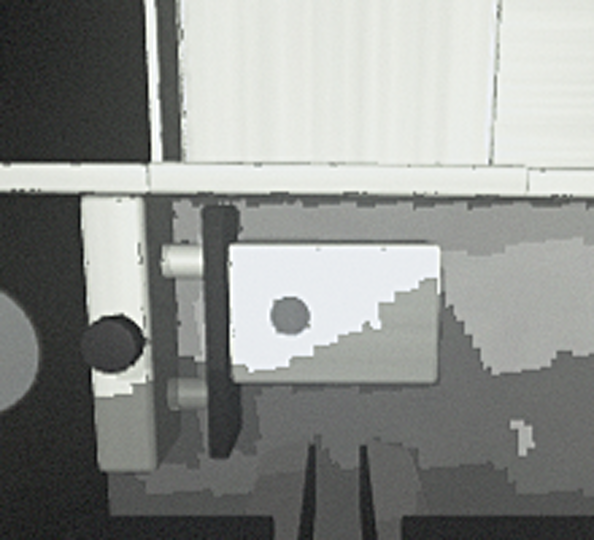

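```bash
python3 -m handwheel '[[0,0,0,0,0,-0.01,0.12],[0,0,0,0,0,-0.02,0.12],[0,0,0,0,0,-0.03,0.12],[0,0,0,0,0,-0.04,0.12],[0,0,0,0,0,-0.05,0.12],[0,0,0,0,0,-0.06,0.12],[0,0,0,0,0,-0.07,0.12],[0,0,0,0,0,-0.08,0.12],[0,0,0,0,0,-0.09,0.12],[0,0,0,0,0,-0.1,0.12]]'>/dev/null; python3 - <<'E'
from h import *
show()
from cell import camera
import cv2
a=camera('wrist')[:,:,::-1];cv2.imwrite("pics/w16.png",cv2.resize(a[60:260,200:420],None,fx=2.7,fy=2.7,interpolation=cv2.INTER_CUBIC))
E
```

```text
t 22.15 st [14.5 86.6 98.5] axes(st) y [ 0.005 -1.   ] z [-1.    -0.005] down -1.0 F st [-1.51 -0.54  0.91] gap 10.955864049667111 q [ 0.29  0.4   1.58 -0.    1.16  2.  ]
```

View pics/w16.png

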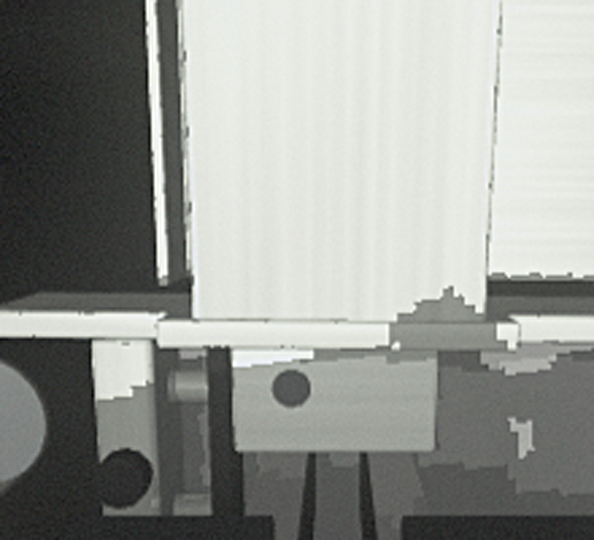

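The block has entered the slot, well aligned, with about 1.5 N on the tool. I'll continue slowly.

```bash
python3 -m handwheel '[[0,0,0,0,0,-0.008,0.12],[0,0,0,0,0,-0.016,0.12],[0,0,0,0,0,-0.024,0.12],[0,0,0,0,0,-0.032,0.12],[0,0,0,0,0,-0.04,0.12],[0,0,0,0,0,-0.048,0.12],[0,0,0,0,0,-0.048,0.12]]'>/dev/null; python3 - <<'E'
from h import *
show()
from cell import camera
import cv2
a=camera('wrist')[:,:,::-1];cv2.imwrite("pics/w17.png",cv2.resize(a[60:260,200:420],None,fx=2.7,fy=2.7,interpolation=cv2.INTER_CUBIC))
E
```

```text
t 23.075 st [29.4 86.7 98.4] axes(st) y [ 0.005 -1.   ] z [-1.    -0.005] down -1.0 F st [-0.35  0.65  0.45] gap 11.434492626968186 q [ 0.28  0.43  1.54 -0.    1.17  1.99]
```

View pics/w17.png

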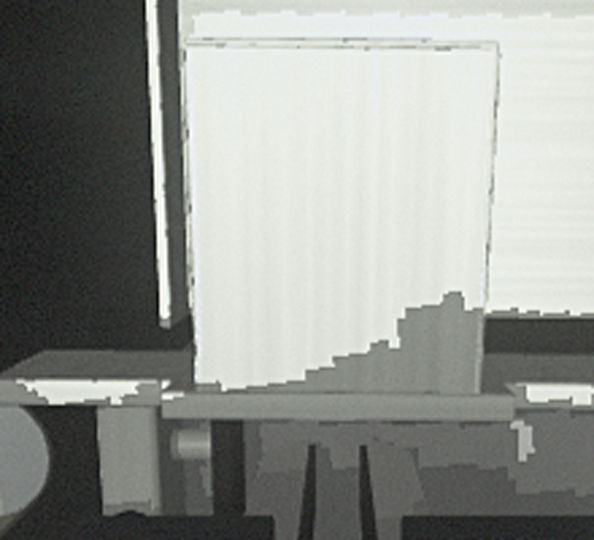

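```bash
python3 - <<'E'
from cell import camera
import cv2
a=camera('wrist')[:,:,::-1];cv2.imwrite("pics/w18.png",a)
a=camera('scene')[:,:,::-1];cv2.imwrite("pics/s18.png",cv2.resize(a[140:300,230:390],None,fx=3.7,fy=3.7,interpolation=cv2.INTER_CUBIC))
E
```

```text
(no output)
```

View pics/w18.png

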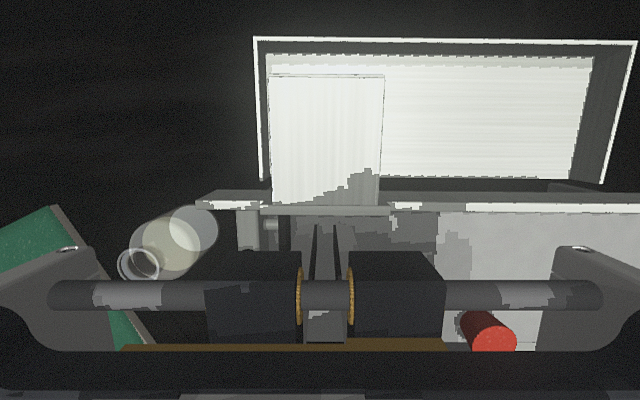

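View pics/s18.png

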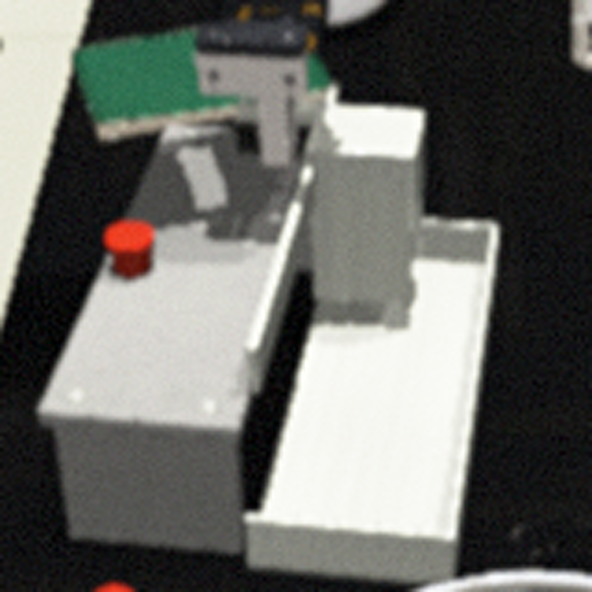

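The block can't be seen: it is under the lintel or the hood, and may not have tipped yet. I'll push a little further, stopping short of the fence.

```bash
python3 -m handwheel '[[0,0,0,0,0,-0.005,0.12],[0,0,0,0,0,-0.01,0.12],[0,0,0,0,0,-0.015,0.12],[0,0,0,0,0,-0.02,0.12],[0,0,0,0,0,-0.024,0.12],[0,0,0,0,0,-0.024,0.12],[0,0,0,0,0,-0.024,0.12]]'; python3 - <<'E'
from h import *
show()
from cell import camera
import cv2
a=camera('wrist')[:,:,::-1];cv2.imwrite("pics/w19.png",a)
a=camera('scene')[:,:,::-1];cv2.imwrite("pics/s19.png",cv2.resize(a[140:300,230:390],None,fx=3.7,fy=3.7,interpolation=cv2.INTER_CUBIC))
E
```

```text
clock: 24.1
eef_pos: [546.2, 191.5, 98.3]
eef_rot: [1.05, 1.566, -2.225]
wrist_force: [-0.0, -0.6, -0.4]
finger_gap: 11.3
t 24.1 st [36.3 86.7 98.3] axes(st) y [ 0.005 -1.   ] z [-1.    -0.005] down -1.0 F st [ 0.03 -0.57 -0.44] gap 11.260341300147967 q [ 0.28  0.44  1.53 -0.    1.18  1.98]
```

View pics/w19.png

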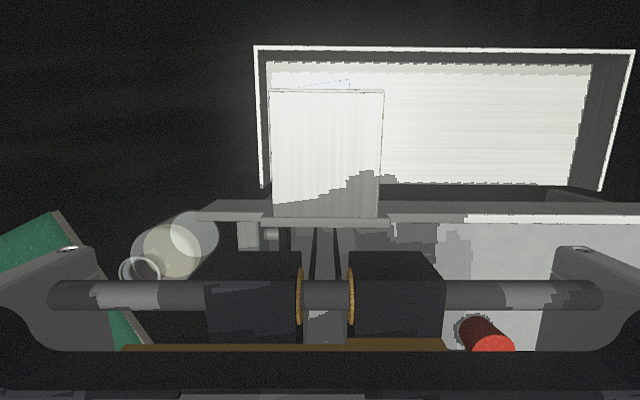

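View pics/s19.png

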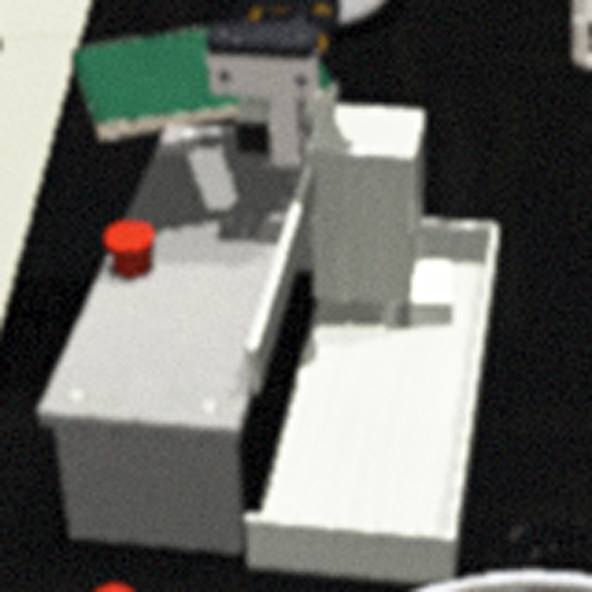

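The block has dropped. It shows at (432,290) in the scene crop, on the tray floor just beyond the hood, and its outline is at (330,82) in the wrist view. I'll retract and verify.

```bash
python3 -m handwheel '[[0,0,0,0,0,0.03,0.12],[0,0,0,0,0,0.1,0.12],[0,0,0,-0.1,0,0.14,0.12],[0,0,0,-0.25,0,0.16,0.12],[0,0,0,-0.4,0,0.2,0.12],[0,0,0,-0.5,0,0.3,0.12],[0,0,0,-0.5,0,0.4,0.12],[0,0,0,-0.5,0,0.5,0.12],[0,0,0,-0.5,0,0.5,0.12]]'; python3 - <<'E'
from h import *
show()
from cell import camera
import cv2
a=camera('top')[:,:,::-1];cv2.imwrite("pics/t20.png",cv2.resize(a[140:260,240:430],None,fx=4.2,fy=4.2,interpolation=cv2.INTER_CUBIC))
a=camera('scene')[:,:,::-1];cv2.imwrite("pics/s20.png",cv2.resize(a[140:300,230:390],None,fx=3.7,fy=3.7,interpolation=cv2.INTER_CUBIC))
E
```

```text
clock: 25.32
eef_pos: [396.4, 212.2, 249.2]
eef_rot: [1.197, 1.567, -2.077]
wrist_force: [-0.4, -1.4, -0.0]
finger_gap: 11.7
t 25.325 st [-114.8   86.6  249.2] axes(st) y [ 0.007 -1.   ] z [-1.    -0.007] down -1.0 F st [-0.16 -1.43 -0.02] gap 11.679121604842639 q [ 0.41  0.03  1.68 -0.    1.44  2.11]
```

View pics/t20.png

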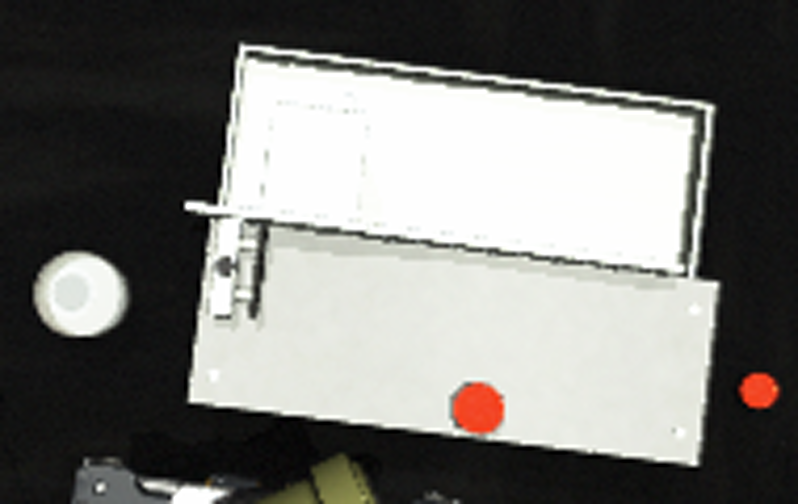

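View pics/s20.png

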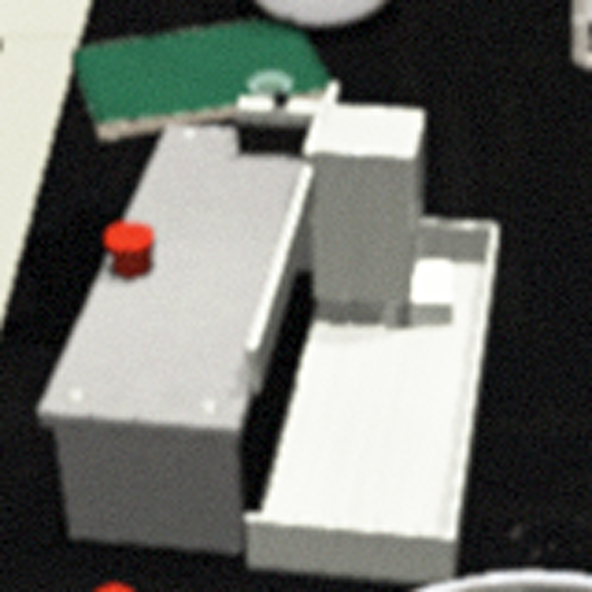

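```bash
python3 - <<'E'
from h import *
c=calibration('scene');g=lambda u,v,z:np.round(st(onz(c,230+(u+3)/3.7,140+(v+8)/3.7,z)),1)
print('bottom right-far',g(453,322,6),'top',g(453,305,30),'top far-left',g(455,260,30),'tray near corner rim',g(460,535,46), g(497,228,46))
t=calibration('top')
from cell import camera
import cv2
a=camera('top')[150:205,290:370]; 
e=cv2.createCLAHE(8,(4,4)).apply(cv2.cvtColor(a,cv2.COLOR_RGB2GRAY)); cv2.imwrite('pics/t21.png',cv2.resize(e,None,fx=9,fy=9,interpolation=cv2.INTER_CUBIC))
a=camera('scene')[195:250,300:370][:,:,::-1]; cv2.imwrite('pics/s21.png',cv2.resize(a,None,fx=10,fy=10,interpolation=cv2.INTER_CUBIC))
show()
E
```

```text
bottom right-far [158.9  60.5   6. ] top [159.6  48.6  30. ] top far-left [156.  102.5  30. ] tray near corner rim [ 186.  -192.6   46. ] [184.2 123.5  46. ]
t 25.525 st [-113.    86.4  248.5] axes(st) y [ 0.005 -1.   ] z [-1.    -0.005] down -1.0 F st [ 0.44 -0.22  0.49] gap 11.523463635144967 q [ 0.41  0.03  1.68 -0.    1.44  2.11]
```

View pics/s21.png

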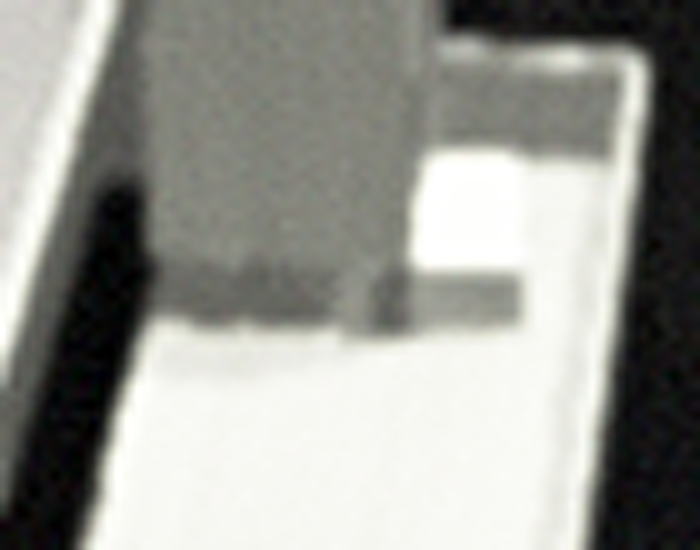

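View pics/t21.png

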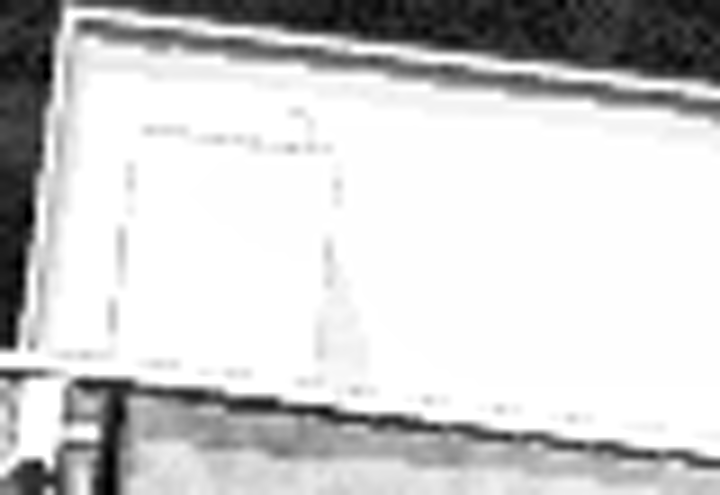

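```bash
python3 -c "
from cell import order,telemetry
print(order.sign_off(),telemetry.read_state()['clock'])"
```

```text
the job is handed in; nothing more can be done
the job is handed in; nothing more can be done
```

The offcut was seated against the buffer, eased off, then pushed through the slot. It is now lying in the tray, and the job is handed in with the arm clear of everything.

- **Seating:** the steady force on the tool along the push was about 9 N (about 9.8 N in all). At 4 N per mm that is roughly 2.2 mm of buffer travel, and the camera also showed the buffer pressed in. After I eased off, the block rested square on the buffer face.
- **Drop:** after the second push the last pictures show the block flat and still on the tray floor, at the end of the hood. The readings I took while pushing it through the slot were about 1.5 N or less.
- **Bystanders:** both bungs and the bottle look where they started in the final views; I did not re-measure them. The clock was at about 25.5 s of the 58 s allowed.

**Checks that disagreed:**
- **Fingertip height:** my first push passed above the block without moving it. The fingertips sat about 17 mm above the reported TCP, where the description puts them 8 mm below. I pushed with the TCP about 24 mm lower after that.
- **Calibration:** the camera views differed from each other by 2–4 mm.
- **Block height in the tray:** my rough estimate came out somewhat less than 24 mm. I put that down to calibration error, because the edges looked level.

I read forces only at the end of each move, so a brief peak between readings would not have shown.

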